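Push the carton back into its row on the storage bench

ROBOT

A 7-joint arm with a two-finger parallel gripper is mounted at the origin on the work surface. World frame = base frame: x ahead of the robot, y to its left, z up, the work surface at z = 0. Lengths are in m, angles in rad, forces in N, time in s.
With the tool pointing down it reaches from about 0.4 to 0.875 m from the base axis. Payload 19.3 kg.
Tool frame: the origin (TCP) lies at the very end of the fingers, on their centre line; the grasp point (between the pads) lies 19 mm behind it; z points along the fingers, y is the line along which they close (so a half turn about z gives the same grasp; the last joint's range is limited). The gripper opens to 85 mm and grips with 20 to 120 N. Pads are 22 mm wide; open, the fingers measure 114 mm over their backs; the gripper's body (76 mm by 85 mm) begins 54 mm behind the grasp point. The pads swing forward as they close: fully open they stand 13 mm farther back than shut.
Start: joints at [1.134, 0.521, -0.036, 1.599, 0.021, 1.021, -0.113], TCP at [0.224, -0.583, 0.231] pointing down, gripper open.
Joint ranges: [-2.91, 2.91], [-0.3, 2.13], [-1.5, 1.42], [0.17, 2.43], [-1.26, 4.41], [0.16, 1.93], [-2.52, 2.52]. Speed limits (rad/s): [1.89, 1.89, 2.39, 2.39, 3.01, 3.01, 3.01].

INTERFACE

Orientations are given as [roll, pitch, yaw] about the fixed x, y, z axes, in that order (R = Rz(yaw) Ry(pitch) Rx(roll)).
In Python, from workcell import bot gives the robot as it stands. The module is installed in compiled form; this text tells all that it offers.
- The arm moves only by the tool apply_moves, never from a script. Its arguments are lists of equal length, an entry for each row: "claw": the finger opening in m, from 0 to 0.0854; "xyz": the shift along the tool's x, y, z in m, a list of three; "twist": the turn, a rotation vector about the tool's x, y, z in rad, a list of three. A call has 1 to 20 rows; each row shifts and turns the commanded pose from where the row before left it, along the tool's axes as they then stand; what a row does not reach is not made up. A row lasts 1/10 s, in which the tool goes at most 50 mm and 8.59 degrees, less where a joint would pass 70% of its speed; a pose out of reach is approached as far as the arm can. A call with a gripper value outside its range is refused whole. The fingers move at their own pace and stop on an object; "force" is the grip in N (left out, the last holds). Time passes only in rows, so rows that do not move let the fingers close. It gives the time, the measured TCP pose, the force, the opening and the grip force at its end, in the units of the state.
- bot.observe(): the state, without advancing time (a new reading comes with each control period).
- bot.grab_frame(name): name is "scene" or "top"; returns a dict with "img" (420x560x3 uint8, red, green, blue), "vfov" (degrees; the focal length in pixels is half the picture's height over the tangent of half this angle, whatever the lens; pixels are square), "cx", "cy" (the principal point, pixels), "view" (4x4, takes a point from world to camera coordinates). Camera axes: x right, y up, looking along -z (the intrinsics and any distortion apply to the point x, -y, -z); pixel columns grow to the right and rows downward; lengths in m; the calibration is good to about 2 mm. A picture is of the moment at which its call begins. There is no depth.
- bot.job_done(): hands the job in; it is judged then, once.
Trained networks look in the newest picture that a camera, given by its name, has taken for a name from the list of things; names that differ only in an ending like _2 or _b are one class to them, and where a whole thing is asked for, a point or a joint stands for the part that bears it (a point fixed in the world has none). Each returns a list of dicts, best first, with "score" (0 to 1); they miss things now and then, are a little off and sometimes report something else, mostly with a low value. They report only what shows in the picture. A call takes as long as a camera call. They do not tell look-alikes from the thing itself.
- bot.find_in(camera, query): "position" ([x, y, z] in m, in world coordinates, good to about 4 mm: the middle of the surface that is visible of it).
The state is a dict: "clock": time; "qpos": joint angles; "qd": joint speeds; "joint_efforts": joint torques, N m; "position": TCP position; "tool_rot": TCP orientation; "force": force on the tool from outside, world axes, zero at the start; "moment": the same for the moment, N m; "grip_width": finger opening in m; "finger_force": force on a finger pad.
Only numpy, scipy, OpenCV 4.12 (cv2) and the standard library are available. Lean on these libraries where they do the work, as an engineer would, in place of code of your own. Each camera call takes 0.05 s, during which the arm holds its last target. There are 200 camera calls.

TASK

Push the wide, low cardboard carton along the bench top until its long side is flush against the wooden stop rail and its end is up against the slatted open crate (not the steel tool case at the other end of the rail). Only push it gently with the fingers, keeping it flat on the bench: do not pick it up or tip it, and leave everything else standing where it is.

Things in the scene. Friction and masses are not known exactly. Their poses are not given: they have to be found in the camera images.
- carton: Wide, low closed cardboard carton, paper tape across its top, 110 mm (own x) by 150 mm (own y, the long side) by 70 mm high, 0.3 to 0.6 kg, loose, slides with friction. Origin: centre of its underside; x horizontal, roughly away from the robot towards the rail, z up. It starts in front of the rail, its middle 50 to 90 mm short of home, turned up to 0.4 rad from it.
- rail: Wooden stop rail fixed to the bench, 30 mm thick (own x), 660 mm long (own y), 40 mm high. Origin at the centre of its underside; x points away from the robot, so the face to push against is the plane x = -15 mm of its own frame.
- crate: Grey plastic open-topped crate, rows of dark slots in its sides, odds and ends in it; fixed, against the rail near its left or right end. 140 mm (own x) by 120 (own y) by 110 high. Axes as the rail; origin: centre of its underside, 260 mm to one side of the rail's middle. The face to push against is its own y = +60 or -60 mm, whichever faces the rail's middle.
- toolcase: Closed low dark steel tool case with a flat black handle on top, fixed, at the other end of the rail: 140 mm (own x) by 120 mm (own y) by 66 mm high with handle. Same axes as the rail; origin at the centre of its underside. The clear space along the rail between case and crate is 400 mm.
- jar: Bystander: glass screw-top jar, 52 mm across, 75 mm high, loose; origin at the centre of its underside.
- parcel: Bystander: small upright cardboard parcel, 50 by 60 by 80 mm high, loose; origin at the centre of its underside.
- tee: Bystander: copper pipe tee with brass ends, 70 mm long, 25 mm thick, lying loose; origin on the bench under its middle.
- tape: Bystander: roll of grey tape lying flat, 90 mm across, 40 mm high, loose; origin at the centre of its underside.
- screwdriver: Bystander: screwdriver lying loose on the bench, about 200 mm long; origin on the bench under it.
- gauge: Bystander: round steel pressure gauge lying face up, 60 mm across, 23 mm high, with a brass stem, loose; origin at the centre of its underside.
Not all that is in view belongs to the job. Leave any orange look-alike of the carton alone.

How it is judged:
By the outcome, as a careful person would: the job done as asked, in the order asked, and still so for the second after the job is handed in, with the robot touching nothing.
It also fails if it takes over 67 s, if anything falls off the work surface, if the arm or the gripper's body presses on something with over 40 N, if the wrist force passes 120 N, or if a joint passes its speed limit or range.

## Working session

There is one attempt and no reset: what is moved stays moved. The work goes in short steps, Python scripts to look and compute and a tool call to move; the robot and the scene stay as the last step left them, time stands still between calls to the robot, and variables do not carry over. Pictures are saved under pics/ and viewed, at most 10 in all, crops included, and the job is handed in when it is done.

Besides the shell and the picture viewer there is one more tool, called after "Call:" as name(argument=value, ...) on one line, values as JSON. apply_moves: Moves the arm, as the interface text tells. Its arguments: {"type":"object","properties":{"claw":{"type":"array"},"xyz":{"type":"array"},"twist":{"type":"array"},"force":{"type":"number"}},"required":["claw","xyz","twist"]}

```bash
mkdir -p pics; cat > h.py <<'E'
from workcell import bot
import cv2, numpy as np
def snap(n,f):
    g=bot.grab_frame(n); cv2.imwrite('pics/'+f,cv2.cvtColor(g['img'],cv2.COLOR_RGB2BGR)); return g
def proj(g,P):
    P=np.atleast_2d(P); V=np.array(g['view']); c=P@V[:3,:3].T+V[:3,3]
    f=g['img'].shape[0]/2/np.tan(np.radians(g['vfov'])/2)
    return np.c_[g['cx']+f*c[:,0]/-c[:,2], g['cy']-f*c[:,1]/-c[:,2]]
def unproj(g,uv,z):
    uv=np.atleast_2d(uv).astype(float); V=np.array(g['view']); f=g['img'].shape[0]/2/np.tan(np.radians(g['vfov'])/2)
    d=np.c_[(uv[:,0]-g['cx'])/f,-(uv[:,1]-g['cy'])/f,-np.ones(len(uv))]@V[:3,:3]
    o=-V[:3,:3].T@V[:3,3]
    return o+d*((z-o[2])/d[:,2])[:,None]
E
python3 - <<'E'
from h import *
np.set_printoptions(precision=4,suppress=True)
for n in ('scene','top'):
    g=snap(n,n+'1.png'); print(n,{k:v for k,v in g.items() if k not in('img','view')}, -np.array(g['view'])[:3,:3].T@np.array(g['view'])[:3,3])
    for q in 'carton rail crate toolcase jar parcel tee tape screwdriver gauge'.split():
        print(q,[(np.round(d['position'],3).tolist(),round(d['score'],2),proj(g,d['position'])[0].round().tolist()) for d in bot.find_in(n,q)[:3]])
s=bot.observe(); print(s['clock'],s['position'],s['tool_rot'],s['force'])
E
```

```text
scene {'vfov': 50.75511803686721, 'cx': 279.22241647385107, 'cy': 212.80463145541373} [1.3373 0.1966 0.6427]
carton [([0.612, -0.036, 0.072], 0.68, [250.0, 214.0]), ([0.406, -0.114, 0.07], 0.56, [244.0, 163.0])]
rail [([0.722, 0.001, 0.033], 0.83, [252.0, 265.0])]
crate [([0.618, 0.239, 0.085], 0.93, [380.0, 233.0]), ([0.432, 0.323, 0.02], 0.46, [416.0, 212.0])]
toolcase [([0.677, -0.268, 0.062], 0.74, [137.0, 219.0])]
jar [([0.46, 0.166, 0.077], 0.89, [352.0, 188.0])]
parcel [([0.539, -0.269, 0.056], 0.8, [165.0, 186.0])]
tee [([0.431, 0.324, 0.021], 0.69, [417.0, 211.0]), ([0.381, -0.367, 0.022], 0.31, [159.0, 161.0]), ([0.678, -0.266, 0.058], 0.23, [138.0, 220.0])]
tape [([0.541, -0.419, 0.033], 0.89, [110.0, 186.0])]
screwdriver [([0.678, -0.267, 0.058], 0.53, [137.0, 221.0]), ([0.384, -0.366, 0.02], 0.49, [159.0, 162.0])]
gauge [([0.318, 0.158, 0.023], 0.81, [352.0, 176.0])]
top {'vfov': 45.31145585140304, 'cx': 285.1764591627515, 'cy': 201.50496408533735} [ 0.3087 -0.0229  1.2841]
carton [([0.567, -0.041, 0.071], 0.78, [307.0, 184.0]), ([0.361, -0.122, 0.066], 0.77, [343.0, 268.0])]
rail [([0.717, -0.04, 0.041], 0.79, [306.0, 129.0])]
crate [([0.588, 0.23, 0.077], 0.84, [198.0, 177.0])]
toolcase [([0.662, -0.278, 0.061], 0.69, [402.0, 146.0])]
jar [([0.444, 0.167, 0.075], 0.98, [222.0, 234.0])]
parcel [([0.513, -0.273, 0.081], 0.84, [404.0, 203.0])]
tee [([0.421, 0.315, 0.021], 0.66, [168.0, 247.0]), ([0.446, 0.168, 0.072], 0.48, [222.0, 234.0])]
tape [([0.534, -0.419, 0.037], 0.94, [459.0, 197.0])]
screwdriver [([0.378, -0.369, 0.023], 0.87, [442.0, 261.0]), ([0.309, 0.16, 0.023], 0.55, [228.0, 291.0])]
gauge [([0.31, 0.162, 0.024], 0.8, [227.0, 291.0])]
1.1 [ 0.2241 -0.5834  0.2313] [-3.1415  0.      0.3667] [-0.47    0.0798 -0.0782]
```

View pics/top1.png

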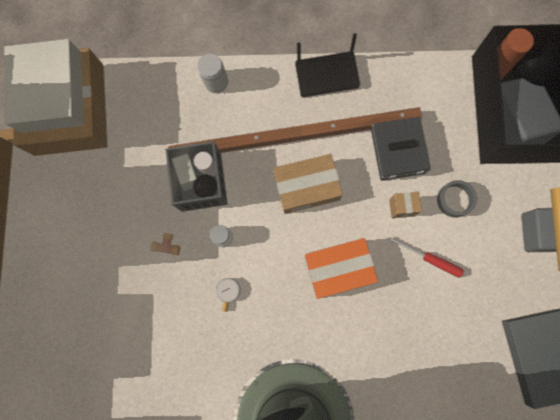

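View pics/scene1.png

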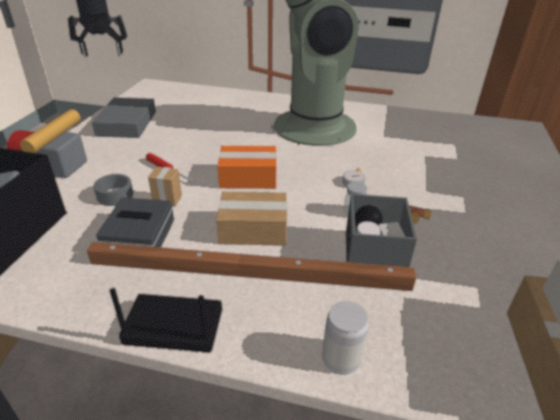

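The top picture shows two boxes: brown at (307,184) and an orange look-alike at (343,268). The brown cardboard one with paper tape is the carton. The slatted crate is at (198,177), at the rail's left (+y) end, and the tool case is at (402,146). One enlarged crop will confirm this and give me corners.

```bash
python3 - <<'E'
import cv2
i=cv2.imread('pics/top1.png')[95:295,160:430]
i=cv2.resize(i,None,fx=2.96,fy=2.96,interpolation=cv2.INTER_CUBIC)
for k in range(0,270,20):
    cv2.putText(i,str(160+k),(int(k*2.96),10),0,.35,(0,0,255),1); cv2.line(i,(int(k*2.96),12),(int(k*2.96),18),(0,0,255),1)
for k in range(0,200,20):
    cv2.putText(i,str(95+k),(0,int(k*2.96)+4),0,.35,(255,0,0),1)
cv2.imwrite('pics/crop1.png',i)
E
```

```text
(no output)
```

View pics/crop1.png

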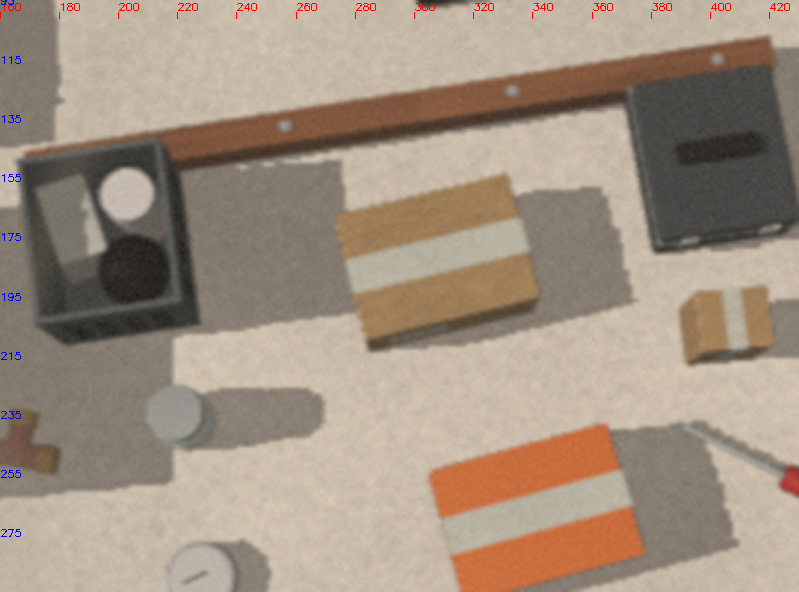

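The crop confirms it: brown carton with top corners at about (274,167), (331,154), (342,196) and (285,210). The crate's right rim runs from (214,142) to (221,196), and the rail's front top edge from (221,149) to (372,128).

```bash
cat > geo.py <<'E'
from h import *
np.set_printoptions(precision=4,suppress=True)
if __name__=='__main__':
    g=bot.grab_frame('top')
    c=lambda L:np.array(L)/2.96+[160,95]
    T=unproj(g,c([(337,214),(507,175),(539,298),(368,338)]),.07); print('carton',T, T.mean(0), [np.linalg.norm(T[i]-T[i-1]) for i in range(4)])
    print('carton yaw', np.arctan2(*(-(T[1]-T[0]))[[0,1]]*[-1,1]), )
    for a,b in((1,0),(2,3)): d=T[b]-T[a]; print(np.arctan2(-d[0],d[1]))
    for a,b in((3,0),(2,1)): d=T[b]-T[a]; print(np.arctan2(d[1],d[0]))
    R=unproj(g,c([(180,160),(628,97)]),.04); d=R[0]-R[1]; print('railfront',R,np.arctan2(-d[0],d[1]))
    B=unproj(g,c([(22,154),(770,38)]),.04); d=B[0]-B[1]; print('railback',B,np.arctan2(-d[0],d[1]),np.linalg.norm(d))
    C=unproj(g,c([(160,140),(180,300),(38,323),(20,158)]),.11); print('crate',C,C.mean(0));d=C[0]-C[1]; print(np.arctan2(d[1],d[0]))
    K=unproj(g,c([(628,88),(770,66),(798,220),(655,248)]),.056); print('case',K,K.mean(0))
    P=unproj(g,c([(696,297),(768,288),(772,345),(690,362)]),.08); print('parcel',P)
    s=bot.observe(); print(s['clock'],s['position'])
E
python3 geo.py
```

```text
carton [[ 0.6102  0.0419  0.07  ]
 [ 0.6415 -0.1012  0.07  ]
 [ 0.5361 -0.125   0.07  ]
 [ 0.5045  0.0167  0.07  ]] [ 0.5731 -0.0419  0.07  ] [np.float64(0.10866731060303728), np.float64(0.1464650821246709), np.float64(0.10811898578647877), np.float64(0.14522419612714446)]
carton yaw 0.2154990047011135
0.2154990047011135
0.21916786583523656
0.23371934992336474
0.2223247133831301
railfront [[ 0.6681  0.1798  0.04  ]
 [ 0.7177 -0.2094  0.04  ]] 0.12678659767632136
railback [[ 0.6759  0.3183  0.04  ]
 [ 0.7688 -0.3342  0.04  ]] 0.14135348217856444 0.6591187880384827
crate [[0.6652 0.1851 0.11  ]
 [0.5311 0.1668 0.11  ]
 [0.5139 0.2815 0.11  ]
 [0.6519 0.3007 0.11  ]] [0.5905 0.2335 0.11  ]
0.13624707645123615
case [[ 0.7205 -0.2073  0.056 ]
 [ 0.7377 -0.3289  0.056 ]
 [ 0.6021 -0.3448  0.056 ]
 [ 0.58   -0.2244  0.056 ]] [ 0.6601 -0.2763  0.056 ]
parcel [[ 0.5332 -0.2521  0.08  ]
 [ 0.5398 -0.3109  0.08  ]
 [ 0.4927 -0.3115  0.08  ]
 [ 0.4796 -0.2448  0.08  ]]
1.15 [ 0.2241 -0.5834  0.2313]
```

The rail's yaw is about 0.137. In rail axes (u towards the rail, v towards the crate), the carton has to go about +67 mm in u and +137 mm in v, and is turned 0.085 rad. I'll push with the fingers open, which gives two contacts. First move: above the near side of the carton.

Call:
apply_moves(claw=[0.085, 0.085, 0.085, 0.085, 0.085, 0.085, 0.085, 0.085, 0.085, 0.085, 0.085, 0.085, 0.085, 0.085, 0.085, 0.085, 0.085, 0.085, 0.085, 0.085], xyz=[[0, 0, 0], [0, 0, 0], [0.0215, -0.0326, 0], [0.0215, -0.0326, 0], [0.0215, -0.0326, 0], [0.0215, -0.0326, 0], [0.0215, -0.0326, 0], [0.0215, -0.0326, 0], [0.0215, -0.0326, 0], [0.0215, -0.0326, 0], [0.0215, -0.0326, 0], [0.0215, -0.0326, 0], [0.0215, -0.0326, 0], [0.0215, -0.0326, 0], [0.0215, -0.0326, 0], [0.0215, -0.0326, 0], [0.0215, -0.0326, 0], [0, 0, 0], [0, 0, 0], [0, 0, 0]], twist=[[0, 0, 0.115], [0, 0, 0.115], [0, 0, 0], [0, 0, 0], [0, 0, 0], [0, 0, 0], [0, 0, 0], [0, 0, 0], [0, 0, 0], [0, 0, 0], [0, 0, 0], [0, 0, 0], [0, 0, 0], [0, 0, 0], [0, 0, 0], [0, 0, 0], [0, 0, 0], [0, 0, 0], [0, 0, 0], [0, 0, 0]])

```text
clock: 3.15
position: [0.4767, -0.0558, 0.2313]
tool_rot: [3.141, 0.0, 0.136]
force: [-0.1, -0.4, -0.1]
grip_width: 0.0847
finger_force: 0.0
```

Call:
apply_moves(claw=[0.085, 0.085, 0.085, 0.085, 0.085, 0.085, 0.085, 0.085, 0.085, 0.085], xyz=[[0, 0, 0.03], [0, 0, 0.03], [0, 0, 0.03], [0, 0, 0.03], [0, 0, 0.03], [0, 0, 0.03], [0, 0, 0.025], [0, 0, 0.012], [0, 0, 0], [0, 0, 0]], twist=[[0, 0, 0], [0, 0, 0], [0, 0, 0], [0, 0, 0], [0, 0, 0], [0, 0, 0], [0, 0, 0], [0, 0, 0], [0, 0, 0], [0, 0, 0]])

```text
clock: 4.15
position: [0.4772, -0.0554, 0.0151]
tool_rot: [3.141, -0.001, 0.136]
force: [0.6, 0.7, 0.2]
grip_width: 0.0849
finger_force: 0.0
```

```bash
python3 - <<'E'
from h import *
snap('scene','scene2.png')
print(bot.observe()['position'],bot.observe()['force'])
E
```

```text
[ 0.47750482 -0.05535419  0.0153706 ] [-0.67727998 -0.81498799  0.56473206]
```

View pics/scene2.png

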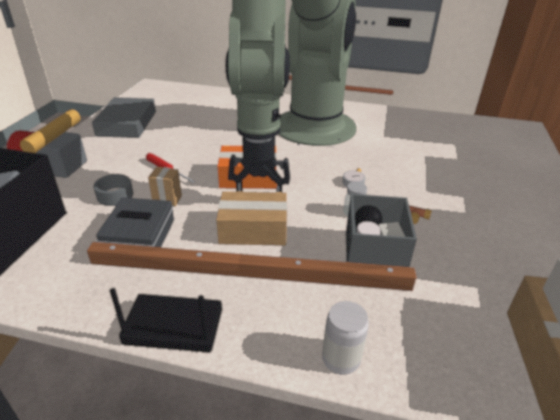

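The gripper is between the carton (253,218) and the orange box (248,167) and touching neither. Now I push towards the rail, stopping short of it.

Call:
apply_moves(claw=[0.085, 0.085, 0.085, 0.085, 0.085, 0.085, 0.085, 0.085, 0.085, 0.085, 0.085, 0.085, 0.085, 0.085, 0.085, 0.085, 0.085, 0.085, 0.085, 0.085], xyz=[[0.005, 0, 0], [0.005, 0, 0], [0.005, 0, 0], [0.005, 0, 0], [0.005, 0, 0], [0.005, 0, 0], [0.005, 0, 0], [0.005, 0, 0], [0.005, 0, 0], [0.005, 0, 0], [0.005, 0, 0], [0.005, 0, 0], [0.005, 0, 0], [0.005, 0, 0], [0.005, 0, 0], [0.005, 0, 0], [0.004, 0, 0], [0.002, 0, 0], [0, 0, 0], [0, 0, 0]], twist=[[0, 0, 0], [0, 0, 0], [0, 0, 0], [0, 0, 0], [0, 0, 0], [0, 0, 0], [0, 0, 0], [0, 0, 0], [0, 0, 0], [0, 0, 0], [0, 0, 0], [0, 0, 0], [0, 0, 0], [0, 0, 0], [0, 0, 0], [0, 0, 0], [0, 0, 0], [0, 0, 0], [0, 0, 0], [0, 0, 0]])

```text
clock: 6.2
position: [0.5619, -0.0434, 0.0143]
tool_rot: [3.142, 0.001, 0.137]
force: [-4.2, -0.7, 6.5]
grip_width: 0.0852
finger_force: 0.0
```

```bash
python3 - <<'E'
from h import *
g=snap('top','top3.png')
i=cv2.imread('pics/top3.png')[95:295,160:430]
cv2.imwrite('pics/crop3.png',cv2.resize(i,None,fx=2.96,fy=2.96,interpolation=cv2.INTER_CUBIC))
E
```

```text
(no output)
```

View pics/crop3.png

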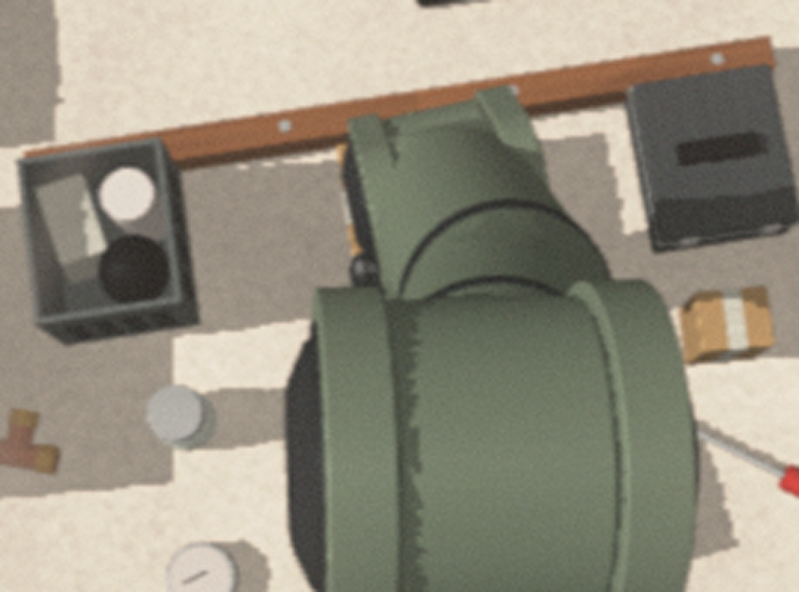

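The carton has moved up close to the rail; its far-left corner is at about (275,144). The bystanders haven't moved. Next I back off, rise and turn for the end-on push.

Call:
apply_moves(claw=[0.085, 0.085, 0.045, 0.045, 0.045, 0.045, 0.045, 0.045, 0.045, 0.045, 0.045, 0.045, 0.045, 0.045, 0.045, 0.045, 0.045, 0.045, 0.045, 0.045], xyz=[[-0.015, 0, 0], [-0.015, 0, 0], [0, 0, -0.045], [0, 0, -0.045], [0, 0, -0.045], [0.024, 0.029, 0], [0.024, 0.029, 0], [0.024, 0.029, 0], [0.024, 0.029, 0], [0, 0, 0], [0, 0, 0], [0, 0, 0], [0, 0, 0], [0, 0, 0], [0, 0, 0], [0, 0, 0], [0, 0, 0], [0, 0, 0], [0, 0, 0], [0, 0, 0]], twist=[[0, 0, 0], [0, 0, 0], [0, 0, 0], [0, 0, 0], [0, 0, 0], [0, 0, 0], [0, 0, 0], [0, 0, 0], [0, 0, 0], [0, 0, -0.1428], [0, 0, -0.1428], [0, 0, -0.1428], [0, 0, -0.1428], [0, 0, -0.1428], [0, 0, -0.1428], [0, 0, -0.1428], [0, 0, -0.1428], [0, 0, -0.1428], [0, 0, -0.1428], [0, 0, -0.1428]])

```text
clock: 8.25
position: [0.6435, -0.1493, 0.1492]
tool_rot: [-3.141, -0.0, 1.713]
force: [-0.4, -1.0, -1.5]
grip_width: 0.0451
finger_force: 0.0
```

```bash
python3 - <<'E'
from h import *
s=bot.observe();p=s['position'];print(p,s['tool_rot'],'u',.9906*p[0]+.1366*p[1],'v',-.1366*p[0]+.9906*p[1],s['grip_width'])
g=snap('scene','scene4.png')
i=cv2.imread('pics/scene4.png')[130:310,60:460]
cv2.imwrite('pics/crop4.png',cv2.resize(i,None,fx=2,fy=2,interpolation=cv2.INTER_CUBIC))
E
```

```text
[ 0.64345003 -0.14933988  0.14922824] [-3.14147200e+00 -8.57621536e-05  1.71313631e+00] u 0.617001776574677 v -0.23583136022299214 0.0451486058039576
```

View pics/crop4.png

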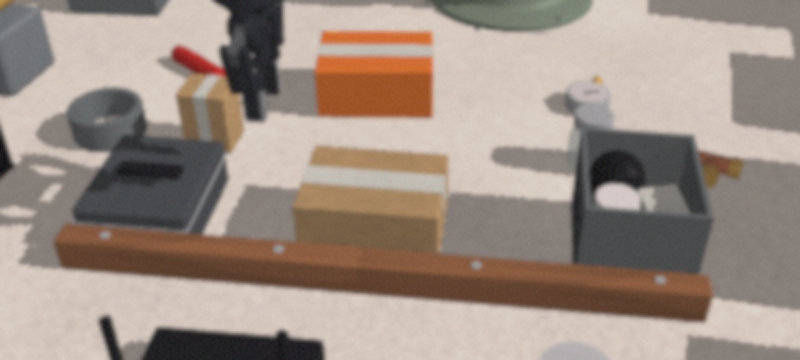

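```bash
python3 - <<'E'
from h import *
g=bot.grab_frame('scene')
c=np.array([(295,208),(441,222),(448,156),(314,148)])/2+[60,130]
T=unproj(g,c,.07); print(np.c_[.9906*T[:,0]+.1366*T[:,1],-.1366*T[:,0]+.9906*T[:,1]].round(4))
E
```

```text
[[ 0.6757 -0.1935]
 [ 0.6789 -0.0445]
 [ 0.5667 -0.0482]
 [ 0.5708 -0.197 ]]
```

The carton is now square to the rail with about 6 mm to go, and its end is at v≈-0.195. I descend, then push along the rail.

Call:
apply_moves(claw=[0.045, 0.045, 0.045, 0.045, 0.045, 0.045], xyz=[[0, 0.003, 0.03], [0, 0, 0.03], [0, 0, 0.03], [0, 0, 0.03], [0, 0, 0.014], [0, 0, 0]], twist=[[0, 0, 0], [0, 0, 0], [0, 0, 0], [0, 0, 0], [0, 0, 0], [0, 0, 0]])

```text
clock: 8.95
position: [0.6454, -0.1485, 0.0137]
tool_rot: [-3.139, -0.001, 1.705]
force: [0.1, 0.5, -0.0]
grip_width: 0.0451
finger_force: 0.0
```

Call:
apply_moves(claw=[0.045, 0.045, 0.045, 0.045, 0.045, 0.045, 0.045, 0.045, 0.045, 0.045, 0.045, 0.045, 0.045, 0.045, 0.045, 0.045, 0.045, 0.045, 0.045, 0.045], xyz=[[0.006, 0, 0], [0.006, 0, 0], [0.006, 0, 0], [0.006, 0, 0], [0.006, 0, 0], [0.006, 0, 0], [0.006, 0, 0], [0.006, 0, 0], [0.006, 0, 0], [0.006, 0, 0], [0.006, 0, 0], [0.006, 0, 0], [0.006, 0, 0], [0.006, 0, 0], [0.006, 0, 0], [0.006, 0, 0], [0.006, 0, 0], [0.006, 0, 0], [0.006, 0, 0], [0.006, 0, 0]], twist=[[0, 0, 0], [0, 0, 0], [0, 0, 0], [0, 0, 0], [0, 0, 0], [0, 0, 0], [0, 0, 0], [0, 0, 0], [0, 0, 0], [0, 0, 0], [0, 0, 0], [0, 0, 0], [0, 0, 0], [0, 0, 0], [0, 0, 0], [0, 0, 0], [0, 0, 0], [0, 0, 0], [0, 0, 0], [0, 0, 0]])

```text
clock: 10.95
position: [0.6298, -0.0294, 0.0153]
tool_rot: [-3.141, -0.0, 1.708]
force: [0.4, -3.1, 0.4]
grip_width: 0.0449
finger_force: 0.0
```

Call:
apply_moves(claw=[0.045, 0.045, 0.045, 0.045, 0.045, 0.045, 0.045, 0.045, 0.045, 0.045], xyz=[[0.005, 0, 0], [0.005, 0, 0], [0.005, 0, 0], [0.005, 0, 0], [0.005, 0, 0], [0.005, 0, 0], [0.004, 0, 0], [0.003, 0, 0], [0, 0, 0], [0, 0, 0]], twist=[[0, 0, 0], [0, 0, 0], [0, 0, 0], [0, 0, 0], [0, 0, 0], [0, 0, 0], [0, 0, 0], [0, 0, 0], [0, 0, 0], [0, 0, 0]])

```text
clock: 11.95
position: [0.6249, 0.007, 0.0153]
tool_rot: [3.141, -0.0, 1.708]
force: [0.1, 0.0, 0.0]
grip_width: 0.0453
finger_force: 0.0
```

```bash
python3 - <<'E'
from h import *
s=bot.observe();p=s['position'];print(s['clock'],p,s['tool_rot'],'u',.9906*p[0]+.1366*p[1],'v',-.1366*p[0]+.9906*p[1],s['force'])
g=snap('scene','scene5.png')
i=cv2.imread('pics/scene5.png')[130:310,60:460]
cv2.imwrite('pics/crop5.png',cv2.resize(i,None,fx=2,fy=2,interpolation=cv2.INTER_CUBIC))
E
```

```text
11.95 [0.6249257  0.00700832 0.01533461] [ 3.14145353e+00 -3.18065990e-04  1.70779782e+00] u 0.6200087365156673 v -0.0784224101314665 [0.07401447 0.01753495 0.04259278]
```

View pics/crop5.png

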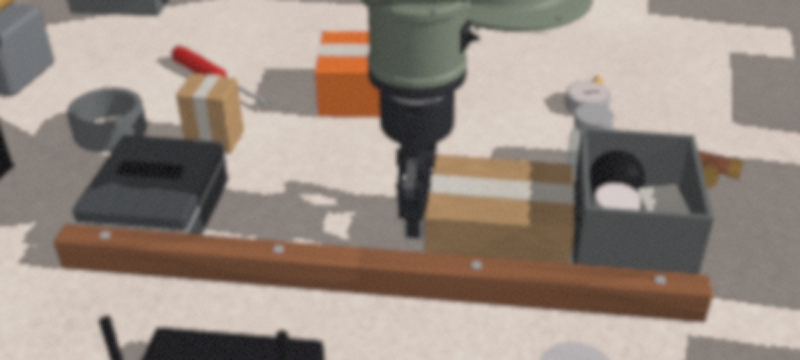

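The carton's end is nearly at the crate, at crop (577,200). I creep on until the force rises.

Call:
apply_moves(claw=[0.045, 0.045, 0.045, 0.045, 0.045, 0.045, 0.045], xyz=[[0.0015, 0, 0], [0.0015, 0, 0], [0.0015, 0, 0], [0.0015, 0, 0], [0.001, 0, 0], [0.001, 0, 0], [0, 0, 0]], twist=[[0, 0, 0], [0, 0, 0], [0, 0, 0], [0, 0, 0], [0, 0, 0], [0, 0, 0], [0, 0, 0]])

```text
clock: 12.7
position: [0.6241, 0.0129, 0.0153]
tool_rot: [3.142, 0.002, 1.707]
force: [2.6, -10.8, 0.7]
grip_width: 0.0451
finger_force: 0.0
```

Call:
apply_moves(claw=[0.045, 0.045, 0.045], xyz=[[0.001, 0, 0], [0.001, 0, 0], [0, 0, 0]], twist=[[0, 0, 0], [0, 0, 0], [0, 0, 0]])

```text
clock: 13.0
position: [0.6241, 0.0129, 0.0154]
tool_rot: [3.142, 0.004, 1.706]
force: [4.2, -20.3, 1.4]
grip_width: 0.045
finger_force: 0.0
```

Solid contact with the crate at about 20 N. I retreat and turn back for the final push square to the rail.

Call:
apply_moves(claw=[0.045, 0.045, 0.045, 0.045, 0.045, 0.045, 0.045, 0.045, 0.085, 0.085, 0.085, 0.085, 0.085, 0.085, 0.085, 0.085, 0.085, 0.085, 0.085, 0.085], xyz=[[-0.02, 0, 0], [0, 0, -0.045], [0, 0, -0.045], [0, 0, -0.045], [0.025, -0.0225, 0], [0.025, -0.0225, 0], [0.025, -0.0225, 0], [0.025, -0.0225, 0], [0, 0, 0], [0, 0, 0], [0, 0, 0], [0, 0, 0], [0, 0, 0], [0, 0, 0], [0, 0, 0], [0, 0, 0], [0, 0, 0], [0, 0, 0], [0, 0, 0], [0, 0, 0]], twist=[[0, 0, 0], [0, 0, 0], [0, 0, 0], [0, 0, 0], [0, 0, 0], [0, 0, 0], [0, 0, 0], [0, 0, 0], [0, 0, 0.143], [0, 0, 0.143], [0, 0, 0.143], [0, 0, 0.143], [0, 0, 0.143], [0, 0, 0.143], [0, 0, 0.143], [0, 0, 0.143], [0, 0, 0.143], [0, 0, 0.143], [0, 0, 0.143], [0, 0, 0]])

```text
clock: 15.0
position: [0.5234, 0.0842, 0.1504]
tool_rot: [-3.141, -0.0, 0.133]
force: [0.1, 0.1, 0.4]
grip_width: 0.0847
finger_force: 0.0
```

```bash
python3 - <<'E'
from h import *
s=bot.observe();p=s['position'];print(s['clock'],p,s['tool_rot'],'u',.9906*p[0]+.1366*p[1],'v',-.1366*p[0]+.9906*p[1],s['force'])
g=snap('scene','scene6.png')
i=cv2.imread('pics/scene6.png')[180:300,200:460]
cv2.imwrite('pics/crop6.png',cv2.resize(i,None,fx=3,fy=3,interpolation=cv2.INTER_CUBIC))
E
```

```text
15.0 [0.52335095 0.08424287 0.15037886] [-3.14143701e+00 -1.70690406e-04  1.32677695e-01] u 0.5299390269738987 v 0.011961250798769654 [0.14529787 0.13816982 0.36095057]
```

View pics/crop6.png

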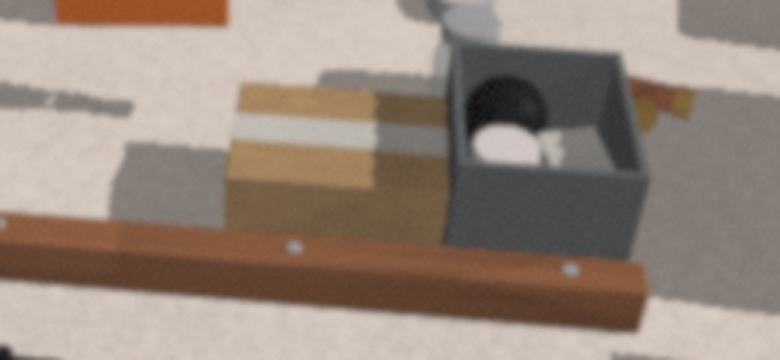

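The carton is against the crate (crop x≈448) and square, with a small gap left at the rail. Descend and push gently.

Call:
apply_moves(claw=[0.085, 0.085, 0.085, 0.085, 0.085, 0.085, 0.085, 0.085, 0.085, 0.085, 0.085], xyz=[[0, 0, 0.03], [0, 0, 0.03], [0, 0, 0.03], [0, 0, 0.03], [0, 0, 0.015], [0, 0, 0], [0.005, 0, 0], [0.005, 0, 0], [0.005, 0, 0], [0.005, 0, 0], [0, 0, 0]], twist=[[0, 0, -0.004], [0, 0, 0], [0, 0, 0], [0, 0, 0], [0, 0, 0], [0, 0, 0], [0, 0, 0], [0, 0, 0], [0, 0, 0], [0, 0, 0], [0, 0, 0]])

```text
clock: 16.15
position: [0.5441, 0.0865, 0.0157]
tool_rot: [-3.141, -0.001, 0.139]
force: [-1.0, 0.4, -0.1]
grip_width: 0.0847
finger_force: 0.0
```

Call:
apply_moves(claw=[0.085, 0.085, 0.085, 0.085, 0.085], xyz=[[0.002, 0, 0], [0.002, 0, 0], [0.002, 0, 0], [0.001, 0, 0], [0, 0, 0]], twist=[[0, 0, 0], [0, 0, 0], [0, 0, 0], [0, 0, 0], [0, 0, 0]])

```text
clock: 16.65
position: [0.5504, 0.0874, 0.0152]
tool_rot: [-3.142, -0.0, 0.139]
force: [-0.6, -0.9, 0.2]
grip_width: 0.0852
finger_force: 0.0
```

Call:
apply_moves(claw=[0.085, 0.085, 0.085, 0.085], xyz=[[0.001, 0, 0], [0.001, 0, 0], [0.001, 0, 0], [0, 0, 0]], twist=[[0, 0, 0], [0, 0, 0], [0, 0, 0], [0, 0, 0]])

```text
clock: 17.05
position: [0.5534, 0.0878, 0.0153]
tool_rot: [-3.142, -0.0, 0.139]
force: [-0.4, 0.2, 0.2]
grip_width: 0.085
finger_force: 0.0
```

Call:
apply_moves(claw=[0.085, 0.085, 0.085, 0.085], xyz=[[0.001, 0, 0], [0.001, 0, 0], [0.001, 0, 0], [0, 0, 0]], twist=[[0, 0, 0], [0, 0, 0], [0, 0, 0], [0, 0, 0]])

```text
clock: 17.45
position: [0.5564, 0.0882, 0.0153]
tool_rot: [-3.142, -0.0, 0.138]
force: [-1.1, -0.2, -0.4]
grip_width: 0.0852
finger_force: 0.0
```

Call:
apply_moves(claw=[0.085, 0.085, 0.085], xyz=[[0.001, 0, 0], [0.001, 0, 0], [0, 0, 0]], twist=[[0, 0, 0], [0, 0, 0], [0, 0, 0]])

```text
clock: 17.75
position: [0.5583, 0.0885, 0.0153]
tool_rot: [-3.142, -0.0, 0.139]
force: [-1.6, -0.3, 0.1]
grip_width: 0.085
finger_force: 0.0
```

Call:
apply_moves(claw=[0.085, 0.085, 0.085, 0.085], xyz=[[0.001, 0, 0], [0.001, 0, 0], [0.001, 0, 0], [0, 0, 0]], twist=[[0, 0, 0], [0, 0, 0], [0, 0, 0], [0, 0, 0]])

```text
clock: 18.15
position: [0.5611, 0.0888, 0.0152]
tool_rot: [3.141, 0.0, 0.139]
force: [-2.1, -1.4, -0.5]
grip_width: 0.0848
finger_force: 0.0
```

Call:
apply_moves(claw=[0.085, 0.085, 0.085], xyz=[[0.001, 0, 0], [0.001, 0, 0], [0, 0, 0]], twist=[[0, 0, 0], [0, 0, 0], [0, 0, 0]])

```text
clock: 18.45
position: [0.5611, 0.0884, 0.0147]
tool_rot: [3.141, 0.004, 0.139]
force: [-13.4, -4.5, 2.0]
grip_width: 0.0851
finger_force: 0.0
```

Call:
apply_moves(claw=[0.085, 0.085, 0.085], xyz=[[0.001, 0, 0], [0.0005, 0, 0], [0, 0, 0]], twist=[[0, 0, 0], [0, 0, 0], [0, 0, 0]])

```text
clock: 18.75
position: [0.561, 0.0883, 0.0145]
tool_rot: [3.14, 0.007, 0.139]
force: [-23.9, -5.3, 9.7]
grip_width: 0.0853
finger_force: 0.0
```

Call:
apply_moves(claw=[0.085, 0.085, 0.085, 0.085, 0.085, 0.085, 0.085, 0.085, 0.085, 0.085, 0.085, 0.085, 0.085, 0.085, 0.085, 0.085, 0.085], xyz=[[-0.005, 0, 0], [-0.01, 0, 0], [-0.01, 0, 0], [-0.01, 0, 0], [0, 0, -0.04], [0, 0, -0.04], [0, 0, -0.04], [0, 0, -0.04], [-0.005, 0.03, 0], [-0.005, 0.03, 0], [-0.005, 0.03, 0], [-0.005, 0.03, 0], [-0.005, 0.03, 0], [-0.005, 0.03, 0], [-0.005, 0.03, 0], [0, 0.03, 0], [0, 0.03, 0]], twist=[[0, 0, 0], [0, 0, 0], [0, 0, 0], [0, 0, 0], [0, 0, 0], [0, 0, 0], [0, 0, 0], [0, 0, 0], [0, 0, 0], [0, 0, 0], [0, 0, 0], [0, 0, 0], [0, 0, 0], [0, 0, 0], [0, 0, 0], [0, 0, 0], [0, 0, 0]])

```text
clock: 20.45
position: [0.5321, -0.1889, 0.1754]
tool_rot: [3.141, -0.0, 0.138]
force: [0.4, 0.1, 0.5]
grip_width: 0.0849
finger_force: 0.0
```

```bash
python3 - <<'E'
from h import *
s=bot.observe();print(s['clock'],s['position'],s['force'])
a=snap('top','top7.png');b=snap('scene','scene7.png')
i=cv2.imread('pics/top7.png')[110:230,150:350]; j=cv2.imread('pics/scene7.png')[180:280,240:440]
R=lambda x:cv2.resize(x,(600,x.shape[0]*3),interpolation=cv2.INTER_CUBIC)[:295]
cv2.imwrite('pics/crop7.png',np.vstack([R(i),R(j)]))
for n in('top','scene'):
  for q in 'carton crate toolcase jar parcel tee tape screwdriver gauge'.split(): print(n,q,[np.round(d['position'],3).tolist() for d in bot.find_in(n,q)[:2]])
E
```

```text
20.45 [ 0.53208038 -0.18891522  0.17539727] [0.41844219 0.14512642 0.54447033]
top carton [[0.617, 0.102, 0.068]]
top crate [[0.589, 0.233, 0.076]]
top toolcase []
top jar [[0.444, 0.169, 0.075]]
top parcel []
top tee [[0.421, 0.317, 0.023], [0.311, 0.157, 0.022]]
top tape [[0.545, -0.444, 0.041]]
top screwdriver []
top gauge [[0.31, 0.162, 0.023]]
scene carton [[0.404, -0.115, 0.067], [0.647, 0.104, 0.074]]
scene crate [[0.621, 0.243, 0.089]]
scene toolcase [[0.676, -0.267, 0.06]]
scene jar [[0.622, 0.243, 0.089], [0.459, 0.169, 0.078]]
scene parcel [[0.542, -0.269, 0.059], [0.678, -0.266, 0.059]]
scene tee [[0.433, 0.324, 0.022]]
scene tape [[0.547, -0.422, 0.03], [0.384, -0.363, 0.023]]
scene screwdriver [[0.382, -0.367, 0.023]]
scene gauge [[0.318, 0.158, 0.02]]
```

View pics/crop7.png

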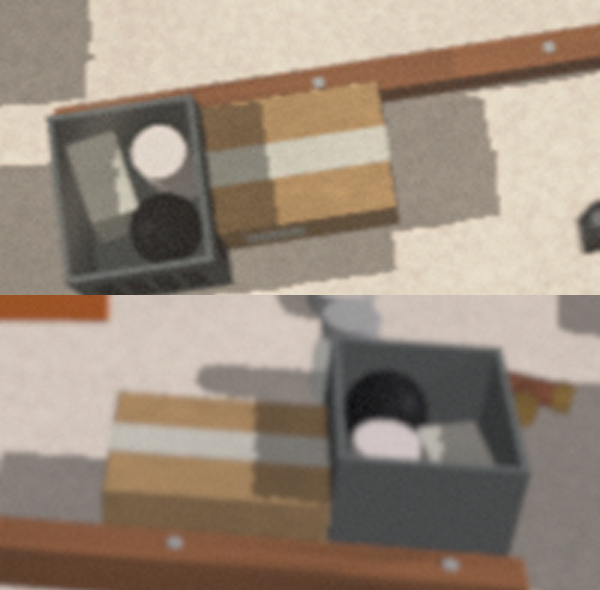

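The carton sits against the rail and the crate in both views, with top-view right corners at about (276,138) and (282,180). I check the numbers.

```bash
python3 - <<'E'
from h import *
uv=lambda T:np.c_[.9906*T[:,0]+.1366*T[:,1],-.1366*T[:,0]+.9906*T[:,1]].round(4)
a=bot.grab_frame('top');b=bot.grab_frame('scene')
print(uv(unproj(a,np.array([(378,83),(397,209)])/3+[150,110],.07)), uv(unproj(b,np.array([(104,491-295),(330,502-295),(119,392-295)])/3+[240,180],.07)))
print('rail front scene', uv(unproj(b,np.array([(0,518-295),(104,523-295)])/3+[240,180],.04)),'crate scene',uv(unproj(b,np.array([(332,463-295),(332,338-295)])/3+[240,180],.11)))
E
```

```text
[[ 0.685  -0.058 ]
 [ 0.5759 -0.0582]] [[ 0.6935 -0.0546]
 [ 0.686   0.0932]
 [ 0.5838 -0.056 ]]
rail front scene [[ 0.6953 -0.1245]
 [ 0.6916 -0.0545]] crate scene [[0.6948 0.0897]
 [0.5535 0.0933]]
```

The top view puts the front face at u=0.685 (rail 0.6845) and the end at v=-0.058 (home -0.0574), so it is square and flush. The bystanders haven't moved. I hand it in.

```bash
python3 -c "
from workcell import bot
print(bot.job_done())"
```

```text
the job is handed in; nothing more can be done
None
```

The brown carton was pushed flush against the wooden rail with its end up against the slatted crate, within about 1 mm by the top camera. The bystanders showed no sign of having moved, and the job is handed in, though the hand-in returned no verdict.

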